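Dark-zero a filter colorimeter

ROBOT

A 6-joint arm with a two-finger parallel gripper is mounted at the origin on the work surface. World frame = base frame: x ahead of the robot, y to its left, z up, the work surface at z = 0. Lengths are in mm, angles in rad, forces in N, time in s.
With the tool pointing down it reaches from about 300 to 775 mm from the base axis. Payload 14.6 kg.
Tool frame: the origin (TCP) lies at the very end of the fingers, on their centre line; the grasp point (between the pads) lies 19 mm behind it; z points along the fingers, y is the line along which they close (so a half turn about z gives the same grasp; the last joint's range is limited). The gripper opens to 94 mm and grips with 3 to 60 N. Pads are 16 mm wide; open, the fingers measure 119 mm over their backs; the gripper's body (75 mm by 177 mm) begins 78 mm behind the grasp point.
Start: joints at [1.074, 0.3, 1.521, -0, 1.321, -0.067], TCP at [229.175, 499.968, 175.546] pointing down, gripper open.
Joint ranges: [-3.03, 3.03], [-0.79, 2.21], [0.23, 2.52], [-1.04, 4.18], [0, 3.07], [-2.55, 2.55]. Speed limits (rad/s): [2.22, 2.22, 2.57, 3.14, 3.14, 3.14].

INTERFACE

Orientations are given as [roll, pitch, yaw] about the fixed x, y, z axes, in that order (R = Rz(yaw) Ry(pitch) Rx(roll)).
In Python, from cell import manip gives the robot as it stands.
- The arm moves only by the tool servo_tool, never from a script. Its argument "motion" is a list that holds one entry, the list of rows, each a list of 7 numbers: the shift along the world's x, y, z as a fraction of full scale, then the turn, a rotation vector about the world's x, y, z as a fraction of full scale, then the closure, from 0 (fully open) to 1 (shut). In form: [[[x, y, z, rx, ry, rz, gripper], ...]]. A call has 1 to 10 rows; each row is the pose to reach, as a shift and turn from the pose commanded when the call began, turning the shorter way round; what a row does not reach only later rows make up. Full scale, the value 1, is 0.5 m for a shift and pi rad for a turn. A row lasts 1/10 s, in which the tool goes at most 50 mm and 8.59 degrees, less where a joint would pass 70% of its speed; a pose out of reach is approached as far as the arm can. A call with a number of a shift or a turn outside -1 to 1 is refused whole. A call with a gripper value outside its range is refused whole. The fingers move at their own pace and stop on an object; "newtons" is the grip in N (left out, the last holds). Time passes only in rows, so rows that repeat a pose let the fingers close. It gives the time, the measured TCP pose, the force, the opening and the grip force at its end, in the units of the state.
- manip.read_state(): the state, without advancing time (a new reading comes with each control period).
- manip.camera(name): name is "side" or "top" or "wrist"; returns a dict with "frame" (480x640x3 uint8, red, green, blue), "range_z" (480x640 float32, mm along the optical axis (not along the pixel's ray), 0 where there is no reading), "vfov" (degrees; the focal length in pixels is half the picture's height over the tangent of half this angle, whatever the lens; pixels are square), "cx", "cy" (the principal point, pixels), "cam_to_world" (4x4, takes a point from camera to world coordinates). Camera axes: x right, y down, z forward; pixel columns grow to the right and rows downward; lengths in mm; the calibration is good to about 2 mm. A picture is of the moment at which its call begins.
- manip.sign_off(): hands the job in; it is judged then, once.
The state is a dict: "clock": time; "joints": joint angles; "qd": joint speeds; "effort": joint torques, N m; "eef_pos": TCP position; "eef_rot": TCP orientation; "wrist_force": force on the tool from outside, world axes, zero at the start; "moment": the same for the moment, N m; "finger_gap": finger opening in mm; "finger_force": force on a finger pad.
Only numpy, scipy, OpenCV 4.12 (cv2) and the standard library are available. Lean on these libraries where they do the work, as an engineer would, in place of code of your own. Each camera call takes 0.05 s, during which the arm holds its last target. There are 200 camera calls.

TASK

Get the colorimeter ready for a dark zero: with a fingertip, push the upright tabs on the rim of its filter turret, click by click, until the dark stop (the one turret place with no glass filter) has clicked in at the black triangle next to the sample well. Only then press the round zero key on the front panel fully down and let it come up again. Nothing is to be picked up: leave the well cap, the cuvette rack and the reagent bottle standing where they are.

Things in the scene. Friction and masses are not known exactly. Their poses are not given: they have to be found in the camera images.
- meter: Bench colorimeter, fixed, white, 264 mm deep (its x) by 320 mm wide (its y). Origin: centre of its underside, on the bench; front (display, keys) faces its -x, z up. Flat deck 85 mm above the bench over its x -40 to +130 mm; before it the key panel slopes down 10.7 degrees to 68 mm. Turret axis at x 40, y 75 mm. Sample well block, 78 by 78 mm, 20 mm above the deck, centred at x 40, y -70 mm.
- turret_axis (a point): Point on the turret's upright axis at its top face, 93 mm above the bench. The turret is a flat aluminium disc of radius 50 mm with six places 60 degrees apart, each with a pocket 32 mm from the axis: five hold a round glass filter with a black rim (23 mm across), one is plain metal (the dark stop). A metal hub, 26 mm across, rises 4 mm.
- turret (a joint): Turret angle, rad: 0 with the dark stop at the mark (or whole turns of 6.283 from it), growing counter-clockwise seen from above; turns without end either way. A sprung click stop holds it at each 60 degrees (1.047 rad): pushed a little past half way it snaps on to the next place by itself and stays. It needs 2 to 4 N at a tab and does not coast on.
- dark_stop_tab (a point): Middle of the upright tab beside the dark stop, 55 mm from the axis, 13.5 mm above the deck; turns with the turret. Six such metal tabs stand on the rim, one in line with each place: 8 mm thick, from 42 to 68 mm from the axis, from 3 to 24 mm above the deck (16 mm above the disc). Beyond the disc's edge there is only deck between them.
- dark_stop (a point): Centre of the dark stop on the turret's top face, 32 mm from the axis; turns with the turret.
- beam_mark (a point): Where the dark stop must come: a fixed point of the instrument, 32 mm from the turret axis towards the meter's -y (the sample well), level with the turret's top face. A flat black triangle, 17 mm wide, lies on the deck outside the tabs' circle on this side and points at it.
- zero_key (a joint): Travel of the zero key (m): 0 up, 0.005 fully down, springs back. Fully down takes about 4 N.
- zero_key_top (a point): Centre of the top face of the zero key: white, round, 26 mm across, in a grey collar of 42 mm; the only round key, at the end of the sloping panel on the meter's -y side. It stands 14 mm above the panel, its collar 4 mm; it moves square to the panel, and a straight downward push works too.
- well_cap: Bystander: loose black light-shield cap on the sample well block, 44 mm across, 38 mm high with its knob. Origin: centre of its underside, 105 mm above the bench.
- cuvette_rack: Bystander: loose white rack, 130 by 46 mm, 26 mm high, four clear cuvettes rising to 56 mm, on the bench on the meter's -y side. Origin: centre of its underside.
- reagent: Bystander: loose amber bottle, 62 mm across, 130 mm high, on the bench on the meter's +y side. Origin: centre of its underside.

How it is judged (in metres and radians):
On the way, in this order (a step that is already met when the one before it is completed fails the run):
1. a finger pushes the turret (contact force between the fingers and turret above 0.3 N), for 0.05 s.
2. the dark stop clicks in at the mark (horizontal distance between dark_stop and beam_mark below 0.004 m and velocity of joint turret between -0.2 and 0.2 rad/s), for 0.3 s.
3. the zero key is pressed down (value of joint zero_key above 0.0038 m and contact force between the fingers and zero_key above 0.5 N), for 0.1 s.
At the end, for the whole second after the job is handed in: The dark stop rests within 4 mm of the mark (its click place), the zero key has been pressed at least 3.8 mm with the dark stop there and is up again, and the cap (10 mm), rack and bottle (20 mm) are where they were (horizontal distance between dark_stop and beam_mark below 0.004 m and velocity of joint turret between -0.1 and 0.1 rad/s and value of joint zero_key below 0.001 m and distance of well_cap from where it was at the start of the episode below 0.01 m and distance of each of cuvette_rack, reagent from where it was at the start of the episode below 0.02 m); the robot touches nothing.
It fails at once if the zero key is pressed while the dark stop is not at the mark (value of joint zero_key above 0.0025 m and horizontal distance between dark_stop and beam_mark above 0.006 m).
It fails at once if the well cap is lifted, carried or knocked away (distance of well_cap from where it was at the start of the episode above 0.012 m).
It fails at once if the cuvette rack is lifted, carried or knocked away (distance of cuvette_rack from where it was at the start of the episode above 0.025 m).
It fails at once if the reagent bottle is lifted, carried or knocked away (distance of reagent from where it was at the start of the episode above 0.025 m).
It fails at once if the turret is spun instead of stepped (velocity of joint turret above 9 rad/s or velocity of joint turret below -9 rad/s).
It also fails if it takes over 64 s, if anything falls off the work surface, if the arm or the gripper's body presses on something with over 40 N, if the wrist force passes 120 N, or if a joint passes its speed limit or range.

## Working session

There is one attempt and no reset: what is moved stays moved. The work goes in short steps, Python scripts to look and compute and a tool call to move; the robot and the scene stay as the last step left them, time stands still between calls to the robot, and variables do not carry over. Pictures are saved under pics/ and viewed, at most 10 in all, crops included, and the job is handed in when it is done.

Besides the shell and the picture viewer there is one more tool, called after "Emit:" by a JSON object that holds its "fn" and its "kwargs". servo_tool: Moves the arm, as the interface text tells. Its arguments: {"type":"object","properties":{"motion":{"type":"array"},"newtons":{"type":"number"}},"required":["motion"]}

```bash
mkdir -p pics; cat > h.py <<'E'
import numpy as np, cv2
from cell import manip
def grab(name):
    c=manip.camera(name); f=240/np.tan(np.radians(c["vfov"])/2); c["f"]=f; return c
def pts(c):
    z=c["range_z"]; v,u=np.mgrid[:480,:640]
    P=np.stack([(u-c["cx"])/c["f"]*z,(v-c["cy"])/c["f"]*z,z,np.ones_like(z)],-1)@np.array(c["cam_to_world"]).T
    return P[...,:3]
def ray(c,u,v,h):
    T=np.array(c["cam_to_world"]); d=T[:3,:3]@[(u-c["cx"])/c["f"],(v-c["cy"])/c["f"],1]; o=T[:3,3]
    return o+d*(h-o[2])/d[2]
def proj(c,p):
    T=np.linalg.inv(c["cam_to_world"]); q=T@np.append(p,1); return c["cx"]+c["f"]*q[0]/q[2],c["cy"]+c["f"]*q[1]/q[2]
E
python3 - <<'E'
from h import *
for n in("top","side"):
    c=grab(n); cv2.imwrite(f"pics/{n}0.png",c["frame"][...,::-1]); np.savez(f"{n}0.npz",**c); print(n,c["vfov"],c["cx"],c["cy"],np.round(c["cam_to_world"],3).tolist(),(c["range_z"]>0).mean())
s=manip.read_state(); print(s["clock"],s["eef_pos"],s["eef_rot"],s["finger_gap"])
E
```

```text
top 44.36316109705893 322.84512511432735 230.32353323734554 [[-0.016, -0.992, 0.123, 398.028], [-1.0, 0.017, 0.006, 41.841], [-0.008, -0.123, -0.992, 1380.866], [0.0, 0.0, 0.0, 1.0]] 0.995966796875
side 53.88881893232388 325.7550949743924 239.51466578966998 [[0.939, -0.233, 0.252, 352.643], [-0.343, -0.665, 0.663, -509.225], [0.013, -0.709, -0.705, 663.834], [0.0, 0.0, 0.0, 1.0]] 0.99595703125
0.1 [229.04456233 499.74244219 175.05629514] [-3.14055507e+00 -3.95918315e-05  2.71181615e+00] 93.92774218049712
```

View pics/top0.png

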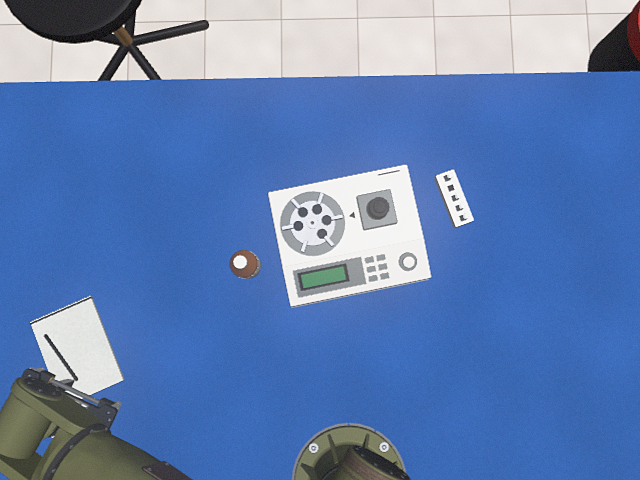

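View pics/side0.png

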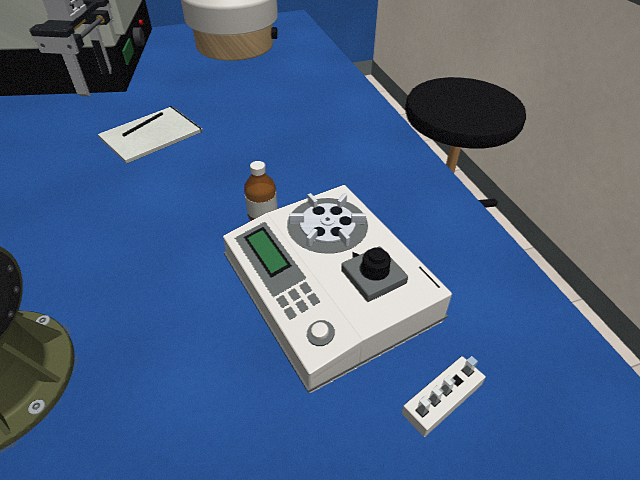

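The top view shows the turret centred near (312,223) with five black filters and a gap at the lower left, about (307,236). The triangle is at (352,215), the zero key at (408,261), the well cap at (378,207), the bottle at (244,264) and the rack at (455,198). The side view shows the same layout: turret hub at (328,218) and key at (320,332). Next I'll measure these.

```bash
python3 - <<'E'
from h import *
L=lambda n:{k:(v if v.ndim else float(v)) for k,v in np.load(f"{n}0.npz").items()}
for n in("top","side"):
    c=L(n); P=pts(c); x0,y0,x1,y1=(265,160,440,310) if n=="top" else (220,180,455,395)
    g=cv2.cvtColor(c["frame"],cv2.COLOR_RGB2GRAY).copy()
    # dark blobs (filters, triangle, cap)
    m=(g<70).astype(np.uint8)
    sub=np.zeros_like(m); sub[y0:y1,x0:x1]=m[y0:y1,x0:x1]
    k,lab,st,ce=cv2.connectedComponentsWithStats(sub)
    for i in range(1,k):
        if st[i,4]>8: print(n,"dark",ce[i].round(1),st[i,4],"at93",ray(c,*ce[i],93)[:2].round(1),"at85",ray(c,*ce[i],85)[:2].round(1))
    # key: circle near guess via white inside gray
    u,v=(408,261) if n=="top" else (320,330)
    print(n,"depth key z",np.median(P[v-2:v+3,u-2:u+3].reshape(-1,3),0).round(1))
    hub=(312,223) if n=="top" else (328,218)
    print(n,"hub",np.median(P[hub[1]-1:hub[1]+2,hub[0]-1:hub[0]+2].reshape(-1,3),0).round(1))
    cr=c["frame"][v-20:v+21,u-22:u+23]; cv2.imwrite(f"pics/key_{n}.png",cv2.resize(cr,None,fx=8,fy=8,interpolation=0)[...,::-1])
    if n=="top":
        Z=P[...,2]; mm=((Z>30)&(Z<130)).astype(np.uint8); mm[:, :262]=0; mm[:,435:]=0; mm[:150]=0; mm[320:]=0
        r=cv2.minAreaRect(cv2.findContours(mm,0,1)[0][0]); 
        cs=max(cv2.findContours(mm,0,1)[0],key=cv2.contourArea); r=cv2.minAreaRect(cs); print(r); print([ (b.round(1),ray(c,*b,85)[:2].round(1)) for b in cv2.boxPoints(r)])
        deck=P[(Z>80)&(Z<89)&(mm>0)]; print("deck z",np.median(deck[:,2]))
c=L("top"); big=cv2.resize(c["frame"][155:310,260:480],None,fx=3.5,fy=3.5,interpolation=2); cv2.imwrite("pics/crop.png",big[...,::-1])
E
```

```text
top depth key z [ 486.6 -135.7   91.2]
top hub [573.2  73.2  98.6]
((348.74310302734375, 235.59938049316406), (117.91278839111328, 144.2289276123047), 78.54124450683594)
[(array([266.4, 192.1], dtype=float32), array([646.6, 174.7])), (array([407.7, 163.5], dtype=float32), array([ 706.3, -143.5])), (array([431.1, 279.1], dtype=float32), array([ 446.5, -186. ])), (array([289.8, 307.7], dtype=float32), array([389.3, 124.7]))]
deck z 85.01808156666993
side dark [257.3 192.1] 277 at93 [477.5 190.9] at85 [479.2 200.7]
side dark [341.5 184.8] 12 at93 [637. 159.] at85 [641.  168.3]
side dark [318.5 210.2] 74 at93 [570.  103.5] at85 [573.1 112.1]
side dark [335.8 210.2] 74 at93 [599.9  92.9] at85 [603.3 101.4]
side dark [382. 221.] 21 at93 [667.6  38.4] at85 [672.1  46.1]
side dark [246.2 220.5] 42 at93 [439.3 119.5] at85 [440.5 128.4]
side dark [345.1 220.2] 81 at93 [606.   62.2] at85 [609.5  70.2]
side dark [267.9 252.8] 396 at93 [454.9  30. ] at85 [456.4  37.6]
side dark [319.7 230.8] 62 at93 [554.   51.4] at85 [556.8  59.3]
side dark [335.2 230.8] 64 at93 [579.6  42.4] at85 [582.7  50.1]
side dark [227.3 232. ] 10 at93 [401.5 101.5] at85 [402.2 110. ]
side dark [375.2 264.1] 811 at93 [613.2 -52.6] at85 [616.8 -46.2]
side dark [354.9 254.5] 22 at93 [590.2 -21.7] at85 [593.5 -14.8]
side dark [232.2 267.8] 27 at93 [392.   16.7] at85 [392.5  24. ]
side dark [369.7 285.7] 312 at93 [586.2 -91.4] at85 [589.5 -85.6]
side dark [427.8 275.5] 34 at93 [ 682.6 -103. ] at85 [687.2 -97.3]
side dark [331.6 348.6] 303 at93 [ 490.3 -177.3] at85 [ 492.3 -172.6]
side dark [320.5 344.8] 10 at93 [ 477.9 -166.4] at85 [ 479.6 -161.6]
side dark [450.3 363.9] 10 at93 [ 634.2 -254. ] at85 [ 638.1 -250.4]
side dark [443.9 386.6] 10 at93 [ 608.9 -280.4] at85 [ 612.5 -277.2]
side depth key z [ 486.2 -141.4   89.5]
side hub [577.   72.8  97.8]
```

View pics/crop.png

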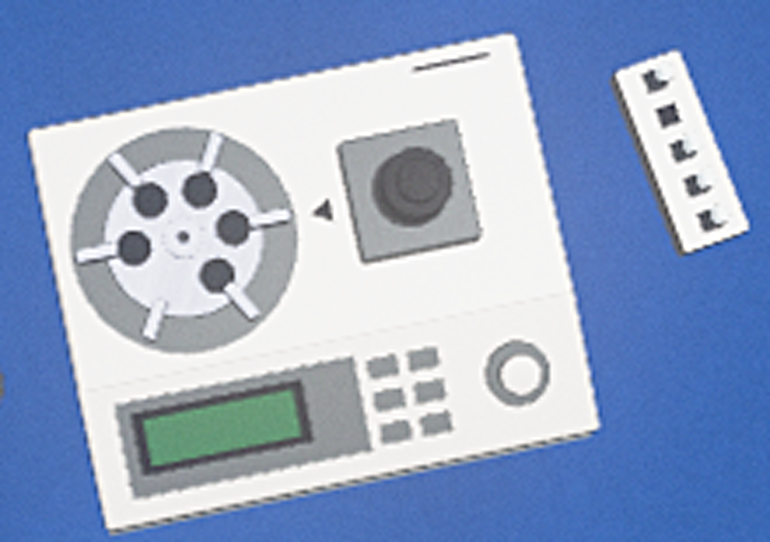

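The crop confirms the empty place (dark stop) at the turret's lower left: its tab is at (153,320) and the hub at (184,237). The triangle is at (322,210), to the right. In the world the dark stop sits at about 160° and the mark at about -79°, so it needs +120°, which is two clicks counter-clockwise. The axis is about (575.5, 73) and the meter yaw about 10.7°, agreeing across both views. I'll close the fingers and move above the tab gap at 131°.

Emit:
{"fn": "servo_tool", "kwargs": {"motion": [[[0.617,-0.766,0,0,0,-0.637,1],[0.617,-0.766,0,0,0,-0.637,1],[0.617,-0.766,0,0,0,-0.637,1],[0.617,-0.766,0,0,0,-0.637,1],[0.617,-0.766,0,0,0,-0.637,1],[0.617,-0.766,0,0,0,-0.637,1],[0.617,-0.766,0,0,0,-0.637,1],[0.617,-0.766,0,0,0,-0.637,1],[0.617,-0.766,0,0,0,-0.637,1],[0.617,-0.766,0,0,0,-0.637,1]]], "newtons": 5}}

```text
clock: 1.1
eef_pos: [538.7, 114.6, 175.3]
eef_rot: [-3.141, 0.0, 1.205]
wrist_force: [0.6, 1.7, -0.3]
finger_gap: 17.2
finger_force: 0.0
```

Emit:
{"fn": "servo_tool", "kwargs": {"motion": [[[0,0,-0.02,0,0,-0.158,1],[0,0,-0.04,0,0,-0.158,1],[0,0,-0.04,0,0,-0.158,1],[0,0,-0.04,0,0,-0.158,1],[0,0,-0.04,0,0,-0.158,1],[0,0,-0.04,0,0,-0.158,1],[0,0,-0.04,0,0,-0.158,1]]]}}

```text
clock: 1.8
eef_pos: [537.6, 117.0, 155.5]
eef_rot: [-3.141, 0.0, 0.717]
wrist_force: [0.3, -0.2, 1.2]
finger_gap: 0.6
finger_force: 0.0
```

```bash
python3 - <<'E'
from h import *
c=grab("wrist"); cv2.imwrite("pics/w1.png",c["frame"][...,::-1]); np.savez("wrist0.npz",**c)
s=manip.read_state(); print(s["clock"],s["eef_pos"],s["eef_rot"],s["finger_gap"])
print(np.round(c["cam_to_world"],3).tolist(),c["f"])
o=np.array([575.5,72.8,93])
print("hub px",proj(c,o),"key px",proj(c,[487,-138,90.6]))
c=grab("side"); cv2.imwrite("pics/s1.png",c["frame"][150:270,260:420][...,::-1].repeat(4,0).repeat(4,1))
E
```

```text
1.85 [537.63225012 117.00068678 155.5234592 ] [-3.14155314e+00  6.35979118e-05  7.16583244e-01] 0.8773789545933738
[[0.658, -0.733, -0.173, 586.385], [-0.753, -0.641, -0.149, 159.35], [-0.002, 0.228, -0.974, 365.039], [0.0, 0.0, 0.0, 1.0]] 351.72564600802065
hub px (np.float64(390.35501882192364), np.float64(242.7363774545655)) key px (np.float64(486.9232051826348), np.float64(455.8486051090072))
```

View pics/w1.png

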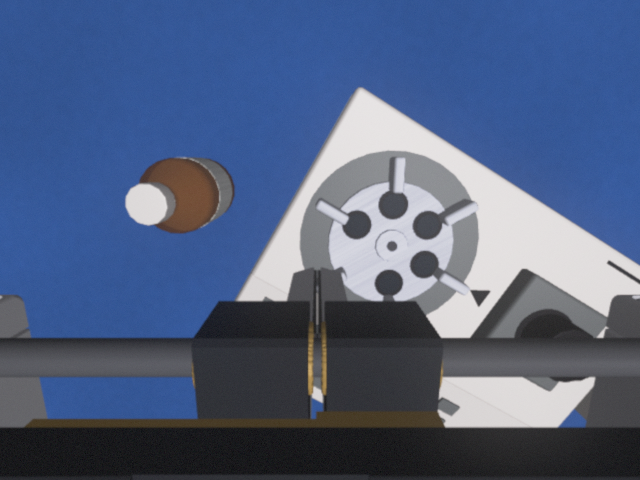

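The wrist view shows the hub at (392,246), within 4 px of the prediction, and the fingertips at (317,275) above the gap between the tabs at (330,210) and lower left. Now I'll refine the axis and go down.

```bash
python3 - <<'E'
from h import *
c={k:(v if v.ndim else float(v)) for k,v in np.load("wrist0.npz").items()}
print("hub",ray(c,392,246,97).round(1)); g=cv2.cvtColor(c["frame"],cv2.COLOR_RGB2GRAY)
sub=np.zeros((480,640),np.uint8); sub[180:300,335:445]=(g<75)[180:300,335:445]
k,l,st,ce=cv2.connectedComponentsWithStats(sub)
for i in range(1,k):
    if st[i,4]>100:
        p=ray(c,*ce[i],93); d=p[:2]-[575.5,72.8]; print(ce[i].round(1),st[i,4],p.round(1),np.hypot(*d).round(1),np.degrees(np.arctan2(d[1],d[0])).round(1))
C=np.array([575.5,72.8])
for phi in range(131,256,10):
    p=C+58*np.array([np.cos(np.radians(phi)),np.sin(np.radians(phi))]); d=(p-[537.6,116.9])/500; print(phi,d.round(3),((phi-131)/180))
E
```

```text
hub [574.6  71.3  97. ]
[388.4 207.3] 117 [594.9  93.6  93. ] 28.5 46.9
[357.1 224.7] 500 [568.8 102.6  93. ] 30.5 102.6
[423.6 227. ] 144 [601.9  61.9  93. ] 28.6 -22.4
[423.8 264. ] 509 [580.5  40.3  93. ] 32.9 -81.3
[388.5 282.7] 502 [550.3  50.7  93. ] 33.5 -138.8
131 [-0.    -0.001] 0.0
141 [-0.014 -0.015] 0.05555555555555555
151 [-0.026 -0.032] 0.1111111111111111
161 [-0.034 -0.05 ] 0.16666666666666666
171 [-0.039 -0.07 ] 0.2222222222222222
181 [-0.04 -0.09] 0.2777777777777778
191 [-0.038 -0.11 ] 0.3333333333333333
201 [-0.032 -0.13 ] 0.3888888888888889
211 [-0.024 -0.148] 0.4444444444444444
221 [-0.012 -0.164] 0.5
231 [ 0.003 -0.178] 0.5555555555555556
241 [ 0.02 -0.19] 0.6111111111111112
251 [ 0.038 -0.198] 0.6666666666666666
```

View pics/s1.png

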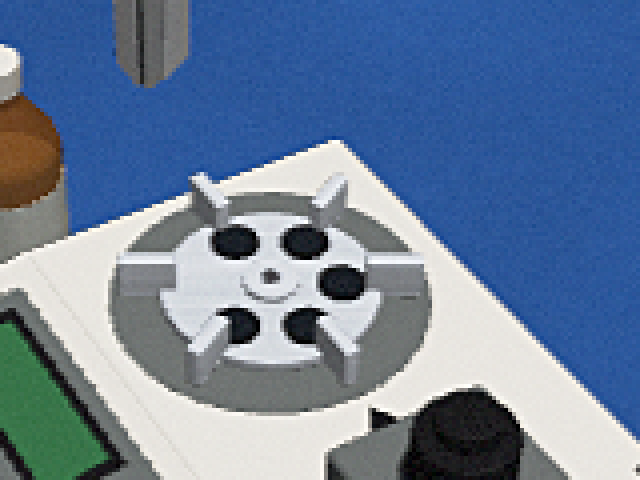

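The side crop shows the dark stop on the left (tab at (147,272)) and the tapered fingertips above the gap. I'll go down to z of about 98.

Emit:
{"fn": "servo_tool", "kwargs": {"motion": [[[0,-0.001,-0.05,0,0,0,1],[0,-0.001,-0.09,0,0,0,1],[0,-0.001,-0.113,0,0,0,1],[0,-0.001,-0.113,0,0,0,1]]]}}

```text
clock: 2.3
eef_pos: [537.0, 116.4, 97.8]
eef_rot: [-3.14, 0.002, 0.716]
wrist_force: [-0.5, 0.1, 0.7]
finger_gap: 0.4
finger_force: 0.0
```

Emit:
{"fn": "servo_tool", "kwargs": {"motion": [[[-0.007,-0.007,0,0,0,0.028,1],[-0.014,-0.014,0,0,0,0.056,1],[-0.02,-0.022,0,0,0,0.083,1],[-0.026,-0.031,0,0,0,0.111,1],[-0.03,-0.04,0,0,0,0.139,1],[-0.034,-0.049,0,0,0,0.167,1],[-0.037,-0.059,0,0,0,0.194,1],[-0.039,-0.069,0,0,0,0.222,1],[-0.04,-0.079,0,0,0,0.25,1],[-0.04,-0.089,0,0,0,0.278,1]]]}}

```text
clock: 3.3
eef_pos: [518.2, 71.8, 100.3]
eef_rot: [3.14, -0.0, 1.593]
wrist_force: [0.7, -1.1, -0.2]
finger_gap: 0.7
finger_force: 0.0
```

```bash
python3 - <<'E'
from h import *
c=grab("side"); cv2.imwrite("pics/s2.png",c["frame"][150:270,260:420][...,::-1].repeat(4,0).repeat(4,1))
E
```

```text
(no output)
```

View pics/s2.png

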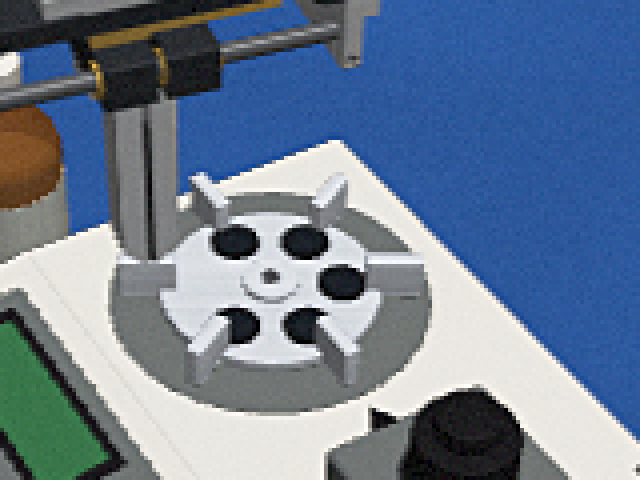

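The picture still shows the finger behind the dark tab (147,275) with the turret unmoved, which doesn't fit the final pose. It was probably taken during the move, so I'll take another.

```bash
python3 - <<'E'
from h import *
c=grab("side"); cv2.imwrite("pics/s3.png",c["frame"][150:270,260:420][...,::-1].repeat(4,0).repeat(4,1)); s=manip.read_state(); print(s["clock"],s["eef_pos"],s["wrist_force"])
E
```

```text
3.4 [518.22453166  71.63923549 100.16503825] [ 0.28225037  0.96690987 -0.08242322]
```

View pics/s3.png

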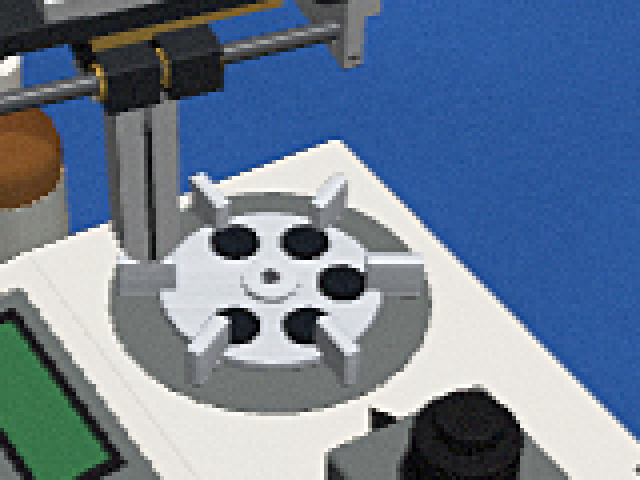

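```bash
python3 - <<'E'
from h import *
c=grab("side")
f=lambda p:((np.array(proj(c,p))-[260,150])*4).round(0)
print("tip",f([518.2,71.6,100.2]),"tab161 top",f([523,91,109]),"bottom",f([523,91,88]),"tip start",f([537,116.4,98]))
P=pts(c)
for u,v in((140,240),(160,240),(147,263),(147,272),(147,285),(205,345)):
    print((u,v),P[150+v//4,260+u//4].round(1))
t=grab("top"); cv2.imwrite("pics/t3.png",t["frame"][180:270,265:375][...,::-1].repeat(6,0).repeat(6,1))
print(manip.read_state()["clock"])
E
```

```text
tip [146. 300.] tab161 top [143. 254.] bottom [144. 289.] tip start [156. 230.]
(140, 240) [514.1  62.6 143.4]
(160, 240) [523.2  64.1 139.6]
(147, 263) [515.4  62.6 131.9]
(147, 272) [521.7  85.5 103.5]
(147, 285) [521.9  87.   95. ]
(205, 345) [530.6  29.6 107.9]
3.5
```

View pics/t3.png

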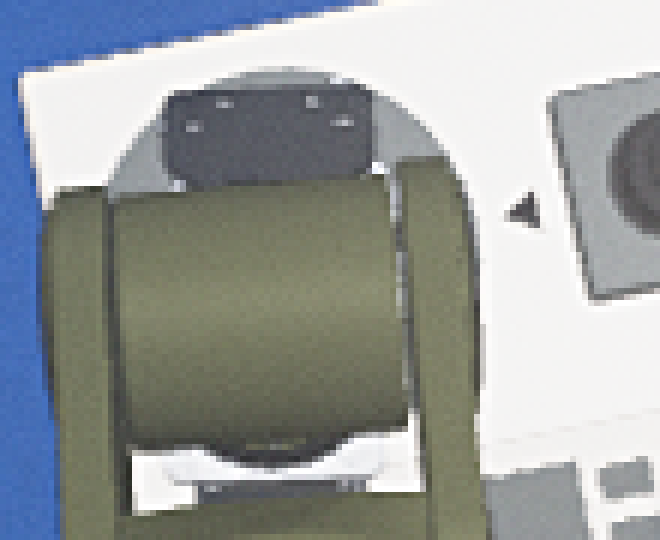

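```bash
python3 - <<'E'
from h import *
L=lambda n:{k:(v if v.ndim else float(v)) for k,v in np.load(f"{n}0.npz").items()}
c=L("side"); print("s1 tip pred",((np.array(proj(c,[537.6,117,155.5]))-[260,150])*4).round(0),"seen ~(147,85)")
c=L("wrist"); print("w1 tip pred",np.round(proj(c,[537.6,117,155.5])),"seen ~(317,272)", "30mm higher:",np.round(proj(c,[537.6,117,185.5])))
c=L("side"); P=pts(c); Z=P[...,2]
print("start tip: side px pred",np.round(proj(c,[229.0,499.7,175.0])))
c=grab("side");P=pts(c)
for v in range(195,222,2): print(v,P[v,295].round(1),P[v,299].round(1))
E
```

```text
s1 tip pred [153. 129.] seen ~(147,85)
w1 tip pred [317. 265.] seen ~(317,272) 30mm higher: [317. 282.]
start tip: side px pred [101.  97.]
195 [515.5  63.7 174.4] [521.9  62.7 173.5]
197 [515.1  63.  170.9] [522.4  64.6 167.6]
199 [514.6  61.8 167.8] [521.8  62.9 164.9]
201 [515.1  63.9 161.7] [521.6  62.7 160.8]
203 [514.9  63.8 157.5] [521.4  62.5 156.8]
205 [514.8  63.7 153.3] [521.4  62.8 152.1]
207 [514.1  61.9 150.6] [520.9  61.7 148.8]
209 [513.9  61.9 146.2] [521.7  64.7 141.7]
211 [514.2  63.4 140.5] [520.8  62.1 139.7]
213 [513.9  63.  136.5] [520.7  62.1 135.2]
215 [513.7  62.8 132.2] [520.1  60.6 132.2]
217 [521.   89.1 103.1] [527.1  84.9 104.9]
219 [519.9  85.8 101.5] [526.9  84.7 100.3]
221 [520.1  87.   95.6] [526.6  84.1  96.1]
```

The top crop is blocked by the arm. The side depth is the useful reading: the visible fingertip ends at z of about 131 when the TCP reads 100. So the real tip is about 30 mm higher than reported and passed over the tabs. The turret has not moved. I'll go back to the gap at 131° and lower the tip with depth and force checks.

Emit:
{"fn": "servo_tool", "kwargs": {"motion": [[[0.014,0.045,0,0,0,-0.14,1],[0.04,0.089,0,0,0,-0.278,1],[0.04,0.089,0,0,0,-0.278,1],[0.04,0.089,-0.015,0,0,-0.278,1],[0.04,0.089,-0.03,0,0,-0.278,1],[0.04,0.089,-0.03,0,0,-0.278,1],[0.04,0.089,-0.03,0,0,-0.278,1]]]}}

```text
clock: 4.25
eef_pos: [537.7, 116.7, 84.1]
eef_rot: [-3.141, 0.0, 0.712]
wrist_force: [0.5, -0.3, 0.5]
finger_gap: 0.2
finger_force: 0.0
```

```bash
python3 - <<'E'
from h import *
c=grab("side");P=pts(c)
for u in (294,297,300):
  for v in range(190,224,2): 
    p=P[v,u]
    if p[1]>75: print(u,v,p.round(0),end=" | ")
  print()
for n in("wrist",):
  w=grab(n); Q=pts(w); print("wrist cam z",w["cam_to_world"][2][3],"deck z seen",np.median(Q[120:135,360:380,2]),"disc",Q[262:266,350:360,2].mean())
  for v in range(250,300,5): print(v,Q[v,307].round(0),Q[v,327].round(0))
  cv2.imwrite("pics/w2.png",w["frame"][...,::-1])
E
```

```text
294 190 [528. 111. 145.] | 294 192 [528. 115. 138.] | 294 194 [528. 112. 136.] | 294 196 [528. 114. 130.] | 294 198 [528. 114. 125.] | 294 200 [528. 115. 120.] | 294 202 [527. 113. 117.] | 294 204 [535. 143.  85.] | 294 206 [534. 138.  85.] | 294 208 [532. 132.  85.] | 294 210 [530. 126.  86.] | 294 212 [529. 123.  84.] | 294 214 [520.  92. 108.] | 294 216 [519.  90. 105.] | 294 218 [519.  89. 102.] | 294 220 [519.  88.  98.] | 294 222 [518.  88.  93.] | 
297 190 [532. 107. 147.] | 297 192 [532. 107. 143.] | 297 196 [532. 109. 133.] | 297 198 [532. 109. 128.] | 297 200 [532. 109. 124.] | 297 202 [532. 109. 119.] | 297 204 [531. 107. 116.] | 297 206 [539. 136.  85.] | 297 208 [537. 129.  87.] | 297 210 [536. 126.  85.] | 297 212 [534. 119.  86.] | 297 214 [525.  91. 107.] | 297 216 [524.  86. 107.] | 297 218 [523.  84. 104.] | 297 220 [524.  86.  98.] | 297 222 [523.  85.  94.] | 
300 190 [536. 103. 149.] | 300 192 [536. 105. 144.] | 300 194 [535. 101. 143.] | 300 196 [536. 103. 136.] | 300 198 [536. 104. 131.] | 300 200 [536. 104. 127.] | 300 202 [536. 105. 121.] | 300 204 [546. 139.  86.] | 300 206 [544. 134.  86.] | 300 208 [543. 130.  84.] | 300 210 [540. 122.  87.] | 300 212 [539. 118.  86.] | 300 214 [529.  86. 111.] | 300 216 [529.  85. 107.] | 300 218 [529.  85. 102.] | 300 220 [529.  84.  98.] | 300 222 [528.  84.  93.] | 
wrist cam z 293.80714630093155 deck z seen 85.39692783425852 disc 103.55889166589986
250 [541. 128.  86.] [550. 119.  86.]
255 [539. 126.  86.] [547. 117.  87.]
260 [537. 124.  86.] [545. 115.  85.]
265 [534. 122.  85.] [542. 113.  86.]
270 [540. 126. 119.] [547. 118. 119.]
275 [541. 126. 127.] [547. 119. 128.]
280 [541. 126. 135.] [547. 118. 135.]
285 [541. 126. 142.] [547. 119. 141.]
290 [541. 125. 148.] [547. 119. 149.]
295 [541. 125. 153.] [547. 119. 153.]
```

Both the side and wrist depth put the real tip at z of about 115 with the TCP at 84, an offset of about 31 mm. I'll lower it 17 mm in steps.

Emit:
{"fn": "servo_tool", "kwargs": {"motion": [[[0,0,-0.01,0,0,0,1],[0,0,-0.02,0,0,0,1],[0,0,-0.028,0,0,0,1],[0,0,-0.034,0,0,0,1],[0,0,-0.034,0,0,0,1]]]}}

```text
clock: 4.85
eef_pos: [537.4, 116.4, 66.5]
eef_rot: [-3.141, 0.001, 0.716]
wrist_force: [-0.3, -0.4, 0.1]
finger_gap: 0.3
finger_force: 0.0
```

Emit:
{"fn": "servo_tool", "kwargs": {"motion": [[[-0.007,-0.007,0,0,0,0.028,1],[-0.014,-0.014,0,0,0,0.056,1],[-0.02,-0.022,0,0,0,0.083,1],[-0.026,-0.031,0,0,0,0.111,1],[-0.03,-0.04,0,0,0,0.139,1],[-0.034,-0.049,0,0,0,0.167,1],[-0.037,-0.059,0,0,0,0.194,1],[-0.039,-0.069,0,0,0,0.222,1],[-0.04,-0.079,0,0,0,0.25,1],[-0.04,-0.089,0,0,0,0.278,1]]]}}

```text
clock: 5.85
eef_pos: [517.5, 72.0, 67.1]
eef_rot: [-3.141, -0.0, 1.593]
wrist_force: [-0.5, 0.3, -0.3]
finger_gap: 0.6
finger_force: 0.5
```

```bash
python3 - <<'E'
from h import *
c=grab("side"); cv2.imwrite("pics/s4.png",c["frame"][150:270,260:420][...,::-1].repeat(4,0).repeat(4,1)); s=manip.read_state(); print(s["clock"],s["eef_pos"],s["wrist_force"])
E
```

```text
5.9 [517.66374044  71.32222677  67.17777621] [ 0.77616417  0.13114291 -0.19259321]
```

View pics/s4.png

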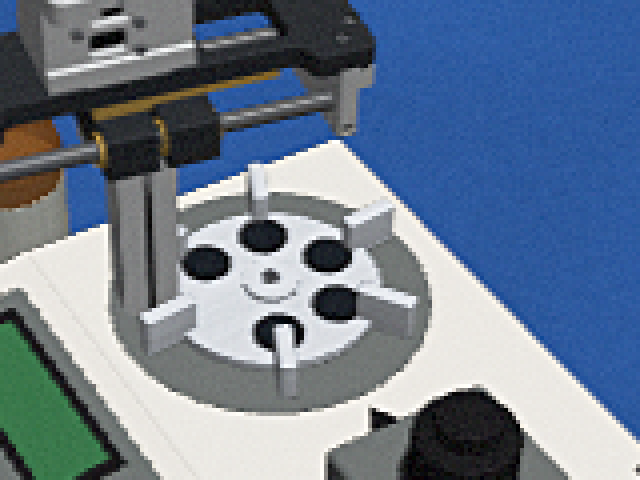

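The turret is turning with the finger and is about half-way, with a tab at (170,325) and another near (285,360). I'll push on past the click.

Emit:
{"fn": "servo_tool", "kwargs": {"motion": [[[0.001,-0.01,0,0,0,0.028,1],[0.002,-0.02,0,0,0,0.056,1],[0.004,-0.03,0,0,0,0.083,1],[0.004,-0.03,0,0,0,0.083,1],[0.004,-0.03,0,0,0,0.083,1],[0.004,-0.03,0,0,0,0.083,1]]]}}

```text
clock: 6.5
eef_pos: [519.7, 57.2, 67.1]
eef_rot: [3.142, -0.0, 1.847]
wrist_force: [0.8, -0.1, -0.3]
finger_gap: 0.3
finger_force: 0.0
```

```bash
cat > turret.py <<'E'
from h import *
def filt(name="side",C=(575.3,72.3)):
    c=grab(name); g=cv2.cvtColor(c["frame"],cv2.COLOR_RGB2GRAY); out=[]
    hu=proj(c,[*C,97]); sub=np.zeros((480,640),np.uint8); x,y=int(hu[0]),int(hu[1]); r=32 if name!="wrist" else 75
    sub[y-r:y+r,x-r:x+r]=(g<70)[y-r:y+r,x-r:x+r]
    k,l,st,ce=cv2.connectedComponentsWithStats(sub)
    for i in range(1,k):
        p=ray(c,*ce[i],93)[:2]-C; R=np.hypot(*p)
        if st[i,4]>25 and 20<R<42: out.append((int(st[i,4]),round(R,1),round(float((np.degrees(np.arctan2(p[1],p[0]))+79.3)%360),1)))
    print(name,"area, radius, angle from mark:",sorted(out,key=lambda a:a[2]))
    s=manip.read_state(); print(s["clock"],s["eef_pos"].round(1),np.round(s["wrist_force"],1))
if __name__=="__main__": filt()
E
python3 turret.py
```

```text
side area, radius, angle from mark: [(80, np.float64(32.4), 60.6), (74, np.float64(32.1), 119.3), (75, np.float64(31.6), 179.1), (42, np.float64(27.4), 238.8), (65, np.float64(30.3), 357.1)]
6.55 [519.7  57.2  67.1] [ 0.4 -0.1  0.7]
```

The first click is done: the dark stop is now 60° short of the mark. Second click next.

Emit:
{"fn": "servo_tool", "kwargs": {"motion": [[[0.003,-0.01,0,0,0,0.028,1],[0.007,-0.019,0,0,0,0.056,1],[0.012,-0.028,0,0,0,0.083,1],[0.018,-0.036,0,0,0,0.111,1],[0.024,-0.044,0,0,0,0.139,1],[0.031,-0.051,0,0,0,0.167,1],[0.038,-0.058,0,0,0,0.194,1],[0.047,-0.064,0,0,0,0.222,1],[0.055,-0.069,0,0,0,0.25,1],[0.064,-0.074,0,0,0,0.278,1]]]}}

```text
clock: 7.55
eef_pos: [551.7, 20.0, 67.0]
eef_rot: [-3.141, -0.0, 2.725]
wrist_force: [-0.3, -0.1, -0.1]
finger_gap: 0.6
finger_force: 0.1
```

Emit:
{"fn": "servo_tool", "kwargs": {"motion": [[[0.009,-0.004,0,0,0,0.028,1],[0.014,-0.005,0,0,0,0.04,1],[0.014,-0.005,0,0,0,0.04,1],[0.014,-0.005,0,0,0,0.04,1],[0.014,-0.005,0,0,0,0.04,1]]]}}

```text
clock: 8.05
eef_pos: [558.5, 17.6, 67.1]
eef_rot: [3.142, -0.0, 2.847]
wrist_force: [0.6, 0.1, 0.2]
finger_gap: 0.5
finger_force: 0.0
```

```bash
python3 turret.py
```

```text
side area, radius, angle from mark: [(1364, np.float64(40.9), 136.7)]
8.1 [558.6  17.6  67. ] [-0.4 -0.1 -0.6]
```

Emit:
{"fn": "servo_tool", "kwargs": {"motion": [[[0,0,0.06,0,0,0,1],[0,0,0.14,0,0,0,1],[-0.04,-0.1,0.15,0,0,0,1],[-0.08,-0.18,0.15,0,0,0,1],[-0.12,-0.26,0.15,0,0,0,1],[-0.143,-0.311,0.15,0,0,0,1],[-0.143,-0.311,0.15,0,0,0,1],[-0.143,-0.311,0.15,0,0,0,1]]]}}

```text
clock: 8.9
eef_pos: [487.2, -138.2, 142.2]
eef_rot: [3.141, 0.0, 2.847]
wrist_force: [1.0, 0.4, 0.3]
finger_gap: 0.6
finger_force: 0.0
```

```bash
python3 - <<'E'
from turret import *
filt("side"); filt("top")
for n in("side","top"):
    c={k:(v if v.ndim else float(v)) for k,v in np.load(f"{n}0.npz").items()}
    u,v=map(int,proj(c,[487,-138,80])); g=cv2.cvtColor(c["frame"],cv2.COLOR_RGB2GRAY)
    r=16 if n=="top" else 22
    m=np.zeros_like(g); m[v-r:v+r,u-r:u+r]=(g<190)[v-r:v+r,u-r:u+r]*1
    cs,hi=cv2.findContours(m,cv2.RETR_CCOMP,1)
    for i,q in enumerate(cs):
        a=cv2.contourArea(q)
        if a>60: M=cv2.moments(q); ce=(M["m10"]/M["m00"],M["m01"]/M["m00"]); inner=hi[0][i][3]>=0; h=91 if inner else 81; print(n,"hole" if inner else "outer",np.round(ce,1),a,ray(c,*ce,h).round(1))
E
```

```text
side area, radius, angle from mark: []
8.95 [ 487.4 -137.6  142.1] [0.1 0.8 0.1]
top area, radius, angle from mark: []
9.0 [ 487.5 -137.3  142. ] [ 0.6  0.1 -0.1]
side outer [320.2 332.8] 548.5 [ 486.9 -139.9   81. ]
side hole [319.4 329.3] 213.5 [ 485.5 -140.2   91. ]
top outer [407.4 261.2] 244.0 [ 486.9 -135.8   81. ]
top hole [408.4 261.8] 117.0 [ 484.9 -136.7   91. ]
```

The key centre is about (485.8, -138) in both views. The turret is hidden from the side and top cameras, so I'll try the wrist camera.

```bash
python3 - <<'E'
from turret import *
c=grab("wrist"); print(np.round(c["cam_to_world"],2).tolist(),proj(c,[575.3,72.3,97]),proj(c,[485.8,-138,91]))
filt("wrist")
cv2.imwrite("pics/w3.png",c["frame"][...,::-1])
t=grab("top"); g=cv2.cvtColor(t["frame"],cv2.COLOR_RGB2GRAY); print(proj(t,[575.3,72.3,97]), g[200:250:6,285:345:6])
E
```

```text
[[0.29, 0.93, 0.22, 423.78], [0.96, -0.28, -0.06, -119.19], [0.0, 0.23, -0.97, 351.6], [0.0, 0.0, 0.0, 1.0]] (np.float64(613.8207351910496), np.float64(280.43051943738635)) (np.float64(316.3323225314996), np.float64(246.38801333822022))
wrist area, radius, angle from mark: [(431, np.float64(31.5), 56.8), (56, np.float64(24.0), 128.2), (37, np.float64(23.7), 187.6), (630, np.float64(32.6), 239.3), (405, np.float64(30.0), 300.2)]
9.1 [ 487.5 -137.2  142. ] [ 1.3 -0.2  0.3]
(np.float64(312.40522503100556), np.float64(222.17053781321334)) [[243 223 156 158 166 169 180 163 162 244]
 [170 161 241 240 231  87 216 207 165 157]
 [159 152 202  93 239  84 184 233 165 170]
 [160 236 231 244 234 227 232 232 245 129]
 [154 191  93 222 238 237 234 237 241 168]
 [128 226 119 239 242 236  93 241 198 172]
 [157 158 232  95  99 235  98 225 169 169]
 [243 162 158 215 250 236 239 110 169 234]
 [243 218 158 244 162 167 166 166 222 244]]
```

The wrist view shows filters at about 60°, 120°, 180°, 240° and 300° from the mark and none at 0°, so the dark stop has clicked in. Now I'll come down over the key, with the real tip about 31 mm above the TCP reading.

Emit:
{"fn": "servo_tool", "kwargs": {"motion": [[[-0.003,-0.001,-0.05,0,0,0,1],[-0.003,-0.001,-0.1,0,0,0,1],[-0.003,-0.001,-0.13,0,0,0,1],[-0.003,-0.001,-0.15,0,0,0,1],[-0.003,-0.001,-0.15,0,0,0,1],[-0.003,-0.001,-0.15,0,0,0,1]]]}}

```text
clock: 9.75
eef_pos: [486.1, -138.4, 67.6]
eef_rot: [-3.142, 0.001, 2.849]
wrist_force: [0.1, -0.1, 0.9]
finger_gap: 0.3
finger_force: 0.0
```

Emit:
{"fn": "servo_tool", "kwargs": {"motion": [[[0,0,-0.004,0,0,0,1],[0,0,-0.008,0,0,0,1],[0,0,-0.008,0,0,0,1]]]}}

```text
clock: 10.05
eef_pos: [485.7, -138.6, 63.1]
eef_rot: [-3.142, 0.0, 2.849]
wrist_force: [0.3, 0.4, -0.7]
finger_gap: 0.6
finger_force: 0.0
```

Emit:
{"fn": "servo_tool", "kwargs": {"motion": [[[0,0,-0.003,0,0,0,1],[0,0,-0.006,0,0,0,1],[0,0,-0.006,0,0,0,1]]]}}

```text
clock: 10.35
eef_pos: [485.8, -138.6, 60.0]
eef_rot: [-3.142, 0.0, 2.849]
wrist_force: [0.5, 0.1, 0.9]
finger_gap: 0.2
finger_force: 0.8
```

Emit:
{"fn": "servo_tool", "kwargs": {"motion": [[[0,0,-0.003,0,0,0,1],[0,0,-0.004,0,0,0,1],[0,0,-0.004,0,0,0,1]]]}}

```text
clock: 10.65
eef_pos: [485.9, -138.6, 58.2]
eef_rot: [3.142, 0.001, 2.849]
wrist_force: [1.7, 0.2, 2.7]
finger_gap: 0.2
finger_force: 1.3
```

Emit:
{"fn": "servo_tool", "kwargs": {"motion": [[[0,0,-0.003,0,0,0,1],[0,0,-0.004,0,0,0,1],[0,0,-0.004,0,0,0,1]]]}}

```text
clock: 10.95
eef_pos: [485.8, -138.6, 56.1]
eef_rot: [-3.142, 0.0, 2.849]
wrist_force: [2.4, 1.3, 3.8]
finger_gap: 0.8
finger_force: 1.8
```

Emit:
{"fn": "servo_tool", "kwargs": {"motion": [[[0,0,-0.002,0,0,0,1],[0,0,-0.004,0,0,0,1],[0,0,-0.004,0,0,0,1]]]}}

```text
clock: 11.25
eef_pos: [486.2, -138.6, 55.1]
eef_rot: [3.142, 0.002, 2.849]
wrist_force: [-1.1, 1.8, 16.3]
finger_gap: 0.7
finger_force: 8.1
```

At 16 N the key has bottomed out. I'll hold briefly, then release and lift clear.

Emit:
{"fn": "servo_tool", "kwargs": {"motion": [[[0,0,0,0,0,0,1],[0,0,0,0,0,0,1],[0,0,0,0,0,0,1],[0,0,0.03,0,0,0,1],[0,0,0.1,0,0,0,1],[0,0,0.2,0,0,0,1],[-0.1,0,0.25,0,0,0,1],[-0.15,0,0.25,0,0,0,1],[-0.15,0,0.25,0,0,0,1],[-0.15,0,0.25,0,0,0,1]]]}}

```text
clock: 12.25
eef_pos: [410.4, -138.6, 179.0]
eef_rot: [-3.141, -0.0, 2.848]
wrist_force: [0.4, 0.1, -0.1]
finger_gap: 0.5
finger_force: 0.0
```

```bash
python3 - <<'E'
from turret import *
filt("side"); c=grab("side"); P=pts(c)
u,v=319,329; print("key z",np.median(P[v-3:v+4,u-3:u+4].reshape(-1,3),0).round(1)); cv2.imwrite("pics/end.png",c["frame"][...,::-1])
E
```

```text
side area, radius, angle from mark: [(78, np.float64(32.2), 60.5), (73, np.float64(31.9), 119.2), (75, np.float64(31.8), 178.7), (79, np.float64(31.6), 239.6), (59, np.float64(29.6), 304.3)]
12.3 [ 410.8 -138.5  178.7] [ 0.1 -0.2 -0.3]
key z [ 485.6 -138.6   89.2]
```

View pics/end.png

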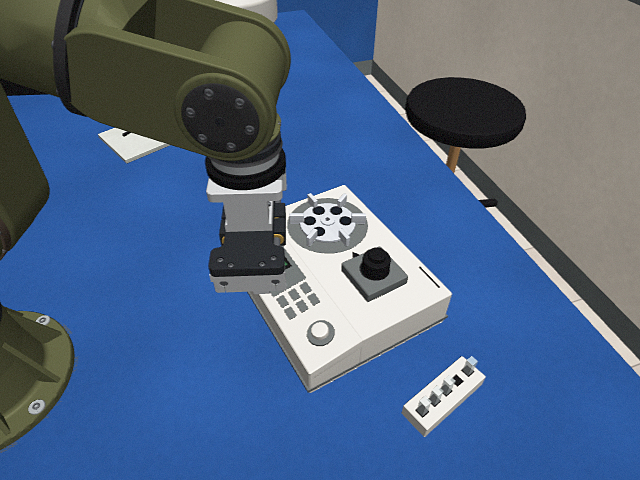

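The turret's empty place faces the triangle at (355,254), the key is up at (320,332), and the cap (375,262) and rack (445,393) are where they were. The arm touches nothing.

```bash
python3 -c "
from cell import manip
print(manip.sign_off())"
```

```text
the job is handed in; nothing more can be done
None
```

I turned the turret two clicks so the dark stop sits at the mark, then pressed the zero key to its stop (about 16 N) and let it come up. The job is handed in, but no verdict came back; the cap and rack look unmoved, while the bottle was hidden behind the arm in the last picture.

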